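# Lock the cam-and-groove coupler on its adapter plug

## Task

Close the filter rig's inlet: stand the steel adapter plug with the blue knob upright in the mouth of the sprung cam coupler, down onto its gasket and with both brass arms still raised, then swing both cam arms down together, neither well ahead of the other, until both are fully home and the plug is pulled down tight. Press gently: the coupler is sprung and must never be pushed hard. Leave the other things on the bench where they are.

Things in the scene. Friction and masses are not known exactly. Their poses are not given: they have to be found in the camera images.
- adapter_center (a point): Centre (half-way up) of the loose adapter plug, z up its axis: round, 80 mm tall, 0.16 kg, upright on the bench at the start. From its underside: steel tail 32 mm in diameter, 3 mm chamfer at the foot, a groove 8 to 23 mm up; collar 38 mm in diameter 36 to 40 mm up; blue knob 26 mm in diameter 40 to 80 mm up (grip it there). On the gasket its centre is about 7 mm above the rim; locked, 1 to 2 mm lower.
- coupler: Grey foot, 120 x 120 x 10 mm, fixed to the bench; origin at the centre of its underside, z up. The aluminium coupler stands upright over it on a column of unmeasured, hand-set height: its rim is 70 to 82 mm above the bench. The cam arms lie along the foot's y (cam_left on +y, cam_right on -y); a brass nipple sticks out to +x, 80 mm from the centre, 16 mm up.
- coupler_axis (a point): Point on the coupler's vertical axis, fixed 76 mm above the foot's underside, the middle of the rim's possible heights (not the rim itself); axes as the foot's. Rim 43 mm across, bore 34.4 mm. A sprung gasket (2.5 N/mm) lies 33 mm below the rim. The whole coupler rides on a spring of 15 N/mm: it sinks 0.7 mm for each 10 N pressed on it, and comes back.
- cam_left (a joint): Angle of the brass cam arm on the foot's +y side, rad: 0 = fully home at its stop, level, pointing outward; grows as its outer end rises; 0.7 to 0.95 at the start. Hinged 22 mm from the axis, 4.7 mm below the rim; bar 14 mm wide, 65 mm long, its top face level with the rim when home. Stiff (0.08 N m, up to 0.18 while the cam pulls the plug in); stays where it is left.
- cam_right (a joint): The same for the cam arm on the foot's -y side: 0 = fully home, grows upward. Raised, the arms' ends stand up to 55 mm above the rim, so bring the plug in over them. Both arms can be pushed down at once by one open gripper that straddles the plug with a fingertip on each arm; a steep rise of force tells that they are home.
- adapter: The adapter plug itself; origin at the centre of its underside, z up its axis.
- sticky_notes: Yellow note pad, 76 x 76 x 12 mm: bystander, origin at its underside.
- rock_1: Large grey-brown rock, 63 x 74 x 44 mm: bystander, origin at its underside.
- rock_3: Dark green rock, 42 x 56 x 40 mm: bystander, origin at its underside.
- red_rock: Red-brown rock, 50 x 48 x 37 mm: bystander, origin at its underside.
- dropper: Brown dropper bottle with black cap, 33 mm across, 102 mm tall: bystander, origin at its underside.
- blower: Black rubber blower with red nozzle, 54 mm across, 125 mm tall: bystander, origin at its underside.
Not all that is in view belongs to the job. There is more than one size of the adapter; the job needs the middle-sized.

How it is judged (in metres and radians):
On the way:
1. the plug stands upright in the mouth, down on the gasket (its centre less than 17.5 mm above coupler_axis, wherever the column is set), with both arms still raised above 0.5 rad (z of adapter_center in the frame of coupler_axis below 0.0175 m and horizontal distance between adapter_center and coupler_axis below 0.004 m and angle between adapter_center's own z axis and vertical below 0.06 rad and value of joint each of cam_left, cam_right above 0.5 rad), for 0.2 s.
At the end, for the whole second after the job is handed in: Both cam arms are home (each below 0.04 rad), and the plug stands upright (within 0.06 rad) and centred (within 4 mm) in the coupler, its centre less than 14 mm above coupler_axis (the arms reach home only with the cams in its groove or with no plug below them), at rest and released (z of adapter_center in the frame of coupler_axis below 0.014 m and horizontal distance between adapter_center and coupler_axis below 0.004 m and angle between adapter_center's own z axis and vertical below 0.06 rad and value of joint each of cam_left, cam_right below 0.04 rad and linear speed of adapter below 0.02 m/s); the robot touches nothing.
It fails at once if the fingers press on the coupler and its arms with more than 22 N in all (contact force between the fingers and coupler above 22 N).
It fails at once if the plug is forced against the coupler with more than 40 N (contact force between adapter and coupler above 40 N).
It fails at once if one cam arm gets far ahead of the other (0.4 rad or less between them is always safe) ((value of joint cam_left below 0.1 rad and value of joint cam_right above 0.5 rad) or (value of joint cam_left below 0.3 rad and value of joint cam_right above 0.7 rad) or (value of joint cam_left below 0.5 rad and value of joint cam_right above 0.9 rad) or (value of joint cam_right below 0.1 rad and value of joint cam_left above 0.5 rad) or (value of joint cam_right below 0.3 rad and value of joint cam_left above 0.7 rad) or (value of joint cam_right below 0.5 rad and value of joint cam_left above 0.9 rad)).
It fails at once if the plug is tipped over (angle between adapter's own z axis and vertical above 0.7 rad).
It fails at once if another thing on the bench is moved by more than 25 mm (distance of any of sticky_notes, rock_1, rock_3, red_rock, dropper, blower from where it was at the start of the episode above 0.025 m).
It also fails if it takes over 58 s, if anything falls off the work surface, if the arm or the gripper's body presses on something with over 40 N, if the wrist force passes 120 N, or if a joint passes its speed limit or range.

## Robot

A 6-joint arm with a two-finger parallel gripper is mounted at the origin on a cart in front of the work surface, level with it; the furniture and walls round the work are solid. World frame = base frame: x ahead of the robot, y to its left, z up, the work surface at z = 0. Lengths are in mm, angles in rad, forces in N, time in s.
With the tool pointing down it reaches from about 400 to 825 mm from the base axis. Payload 7 kg.
Tool frame: the origin (TCP) lies at the very end of the fingers, on their centre line; the grasp point (between the pads) lies 19 mm behind it; z points along the fingers, y is the line along which they close (so a half turn about z gives the same grasp; the last joint's range is limited). The gripper opens to 88 mm and grips with 3 to 60 N. Pads are 19 mm wide; open, the fingers measure 130 mm over their backs; the gripper's body (78 mm by 193 mm) begins 47 mm behind the grasp point.
Start: joints at [-1.029, 0.359, 0.012, 0, -1.224, -0.288], TCP at [169.456, -653.36, 226.561] pointing down, gripper open.
Joint ranges: [-3.07, 3.07], [-1.43, 2.12], [-1.02, 1.25], [-3.03, 1.67], [-3.05, -0], [-3.03, 3.03]. Speed limits (rad/s): [2.39, 2.39, 3.01, 3.14, 3.14, 3.14].

## Interface

Orientations are given as a unit quaternion [x, y, z, w].
In Python, from plant import bot gives the robot as it stands. Calls block until the motion is done:
- bot.move_ptp(position, orientation): joint-space move of the TCP to a pose.
- bot.line_to(position, velocity=150, ori=None): straight line of the TCP; ori=None keeps the orientation; velocity is the mean speed in mm/s.
- bot.move_joints(angles): joint-space move.
- bot.move_gripper(opening, force=None): finger opening in mm; force is the grip in N (None keeps the last); returns when the fingers have stopped.
- bot.pause(seconds).
- bot.solve_ik(position, orientation): joint angles nearest the present ones, or None.
- bot.read_state(): the state.
- bot.camera(name): name is "scene" or "top"; returns the picture (420x560x3 uint8, red, green, blue); there is no depth.
- bot.get_calibration(name): a dict with "fx", "fy", "cx", "cy" (pixels), "view" (4x4, takes a point from world to camera coordinates). Camera axes: x right, y up, looking along -z (the intrinsics and any distortion apply to the point x, -y, -z); pixel columns grow to the right and rows downward; lengths in mm; the calibration is good to about 2 mm. A picture is of the moment at which its call begins. get_calibration takes no time and is no camera call.
A pose or a line that the arm cannot do raises bot.Unreachable and nothing moves.
- bot.close_job(): hands the job in; it is judged then, once.
The state is a dict: "t": time; "joint_pos": joint angles; "qvel": joint speeds; "tau": joint torques, N m; "tcp_pos": TCP position; "eef_rot": TCP orientation; "contact_force": force on the tool from outside, world axes, zero at the start; "moment": the same for the moment, N m; "width": finger opening in mm; "finger_force": force on a finger pad.
Only numpy, scipy, OpenCV 4.12 (cv2) and the standard library are available. Lean on these libraries where they do the work, as an engineer would, in place of code of your own. Each camera call takes 0.05 s, during which the arm holds its last target. There are 200 camera calls.

## Working session

There is one attempt and no reset: what is moved stays moved. The work goes in short steps, each a Python script; the robot and the scene stay as the last script left them, time stands still between calls to the robot, and variables do not carry over. Pictures are saved under pics/ and viewed, at most 10 in all, crops included, and the job is handed in when it is done.

```bash
ls; mkdir -p pics
python3 - <<'E'
from plant import bot
import cv2,json
for n in("scene","top"):
    cv2.imwrite(f"pics/{n}0.png",cv2.cvtColor(bot.camera(n),cv2.COLOR_RGB2BGR))
    c=bot.get_calibration(n); print(n,c)
s=bot.read_state();print(s)
E
```

```text
pics
scene {'fx': 538.059828663867, 'fy': 538.059828663867, 'cx': 282.32189499391035, 'cy': 210.81269604400623, 'view': array([[-7.71626470e-01, -6.35904221e-01, -1.47787819e-02,
         4.59760140e+02],
       [ 4.55772329e-01, -5.68957185e-01,  6.84513919e-01,
        -2.87682657e+02],
       [-4.43693784e-01,  5.21453299e-01,  7.28849972e-01,
        -1.24373030e+03],
       [ 0.00000000e+00,  0.00000000e+00,  0.00000000e+00,
         1.00000000e+00]])}
top {'fx': 389.270796881552, 'fy': 389.270796881552, 'cx': 289.4258309943391, 'cy': 207.31578877780558, 'view': array([[-4.88621785e-03, -9.99976481e-01,  4.81263473e-03,
         2.41477231e+01],
       [ 9.96499780e-01, -4.46748092e-03,  8.34759286e-02,
        -5.79596242e+02],
       [-8.34524650e-02,  5.20367102e-03,  9.96498173e-01,
        -1.22783531e+03],
       [ 0.00000000e+00,  0.00000000e+00,  0.00000000e+00,
         1.00000000e+00]])}
{'t': 0.1, 'joint_pos': array([-1.02889172e+00,  3.59343086e-01,  1.11419505e-02, -2.78789656e-04,
       -1.22411492e+00, -2.88068232e-01]), 'qvel': array([ 0.0013325 , -0.0012074 ,  0.00120336,  0.00026166,  0.00166891,
       -0.00014699]), 'tau': array([-1.72790085e-03, -5.84164488e+01,  2.93750203e+01,  7.01548666e+00,
        1.02288093e-02, -6.65445964e-05]), 'tcp_pos': array([ 169.33477602, -652.95688739,  225.70003911]), 'eef_rot': array([-1.26530605e-01,  9.91962404e-01,  7.48212003e-04, -1.86419640e-04]), 'contact_force': array([0.06829367, 0.69255941, 0.00596777]), 'moment': array([-0.00345782,  0.01785979,  0.01938486]), 'finger_force': 0.0, 'width': 88.01135390260454}
```

View pics/scene0.png

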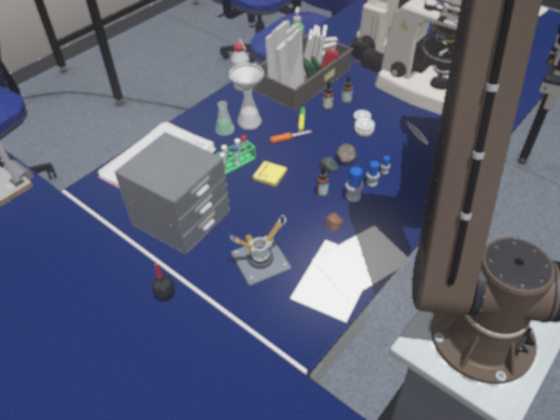

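View pics/top0.png

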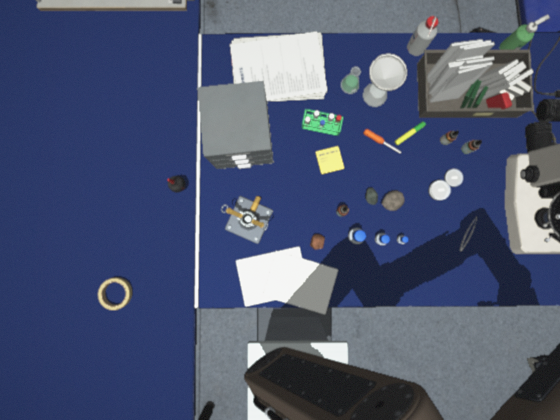

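The overview shows three blue-knobbed adapters, at top (357,236), (382,239), (402,239); the middle one is scene (373,172). The coupler is at top (248,218) and scene (262,248). I'll crop in on both.

```bash
cat > h.py <<'E'
import numpy as np, cv2
from plant import bot
def K(c): return np.array([[c['fx'],0,c['cx']],[0,c['fy'],c['cy']],[0,0,1]])
def proj(n,p):
    c=bot.get_calibration(n); q=c['view'][:3,:3]@np.array(p,float)+c['view'][:3,3]; q=q*[1,-1,-1]
    q=K(c)@q; return q[:2]/q[2]
def ray(n,uv):
    c=bot.get_calibration(n); R=c['view'][:3,:3]; o=-R.T@c['view'][:3,3]
    d=np.linalg.solve(K(c),[uv[0],uv[1],1])*[1,-1,-1]; return o,R.T@d
def onplane(n,uv,z):
    o,d=ray(n,uv); return o+d*(z-o[2])/d[2]
def tri(uvs,uvt):
    A=[];b=[]
    for n,uv in(("scene",uvs),("top",uvt)):
        o,d=ray(n,uv); d/=np.linalg.norm(d); P=np.eye(3)-np.outer(d,d); A.append(P); b.append(P@o)
    x=np.linalg.lstsq(np.vstack(A),np.hstack(b),rcond=None)[0]
    return x, proj("scene",x)-uvs, proj("top",x)-uvt
def crop(im,x,y,w,h,s): return cv2.resize(im[y:y+h,x:x+w],None,fx=s,fy=s,interpolation=cv2.INTER_CUBIC)
def save(name,im): cv2.imwrite(name,cv2.cvtColor(im,cv2.COLOR_RGB2BGR))
E
python3 - <<'E'
from h import *
T=cv2.cvtColor(cv2.imread("pics/top0.png"),cv2.COLOR_BGR2RGB);S=cv2.cvtColor(cv2.imread("pics/scene0.png"),cv2.COLOR_BGR2RGB)
a=np.hstack([crop(S,225,205,70,80,5.7)[:456,:399],crop(T,215,185,70,80,5.7)[:456,:399]])
save("pics/c1.png",a)
for n,I in(("scene",S),("top",T)):
    h=cv2.cvtColor(I,cv2.COLOR_RGB2HSV); m=cv2.inRange(h,(100,120,130),(116,255,255))
    k,l,st,c=cv2.connectedComponentsWithStats(m)
    for i in range(1,k):
        x,y=c[i]
        if st[i][4]>8 and (n=="top" and 335<x<420 and 220<y<255 or n=="scene" and 340<x<400 and 145<y<210): print(n,st[i],c[i],onplane(n,c[i],80), onplane(n,c[i],0))
E
```

```text
scene [382 154   9  12  71] [386.23943662 159.        ] [ 457.91028899 -304.45476649   80.        ] [ 498.59051262 -388.4520911     0.        ]
scene [369 159  11  16 121] [374.05785124 166.09090909] [ 468.67248517 -257.08124651   80.        ] [ 510.18843693 -337.39982544    0.        ]
scene [349 166  14  21 187] [355.35294118 173.9197861 ] [ 491.70566336 -197.02625627   80.        ] [ 535.01023468 -272.68132198    0.        ]
top [354 230  13  12 123] [359.80487805 235.42276423] [ 487.85280859 -192.97381078   80.        ] [ 488.70081359 -207.80318176    0.        ]
top [381 234  10  10  71] [385.33802817 238.56338028] [ 477.90460852 -270.86612495   80.        ] [ 478.08483804 -290.92403755    0.        ]
top [402 236   7   8  41] [405.         239.14634146] [ 475.83614471 -330.97571652   80.        ] [ 475.87752806 -355.0685009     0.        ]
```

View pics/c1.png

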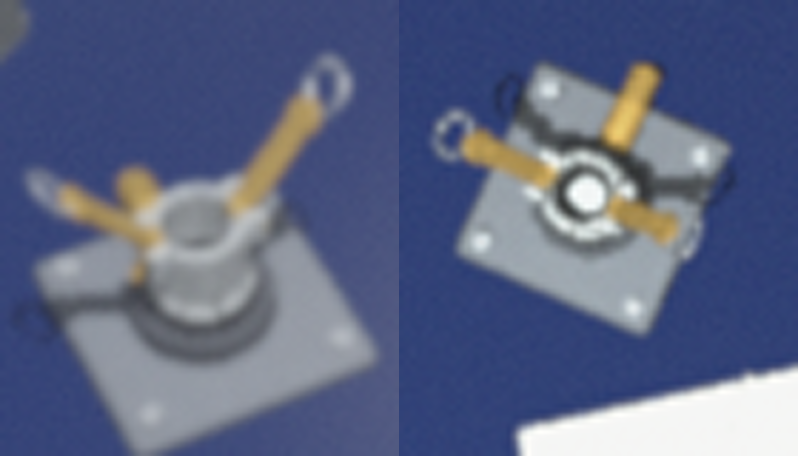

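The crops show the coupler's rim at about scene (260,243) and top (248,219). The nipple points up and right in the top view, so the foot's yaw is about -25°. Both arms are raised and the mouth is empty. Next I'll measure the poses.

Run:
```python
from h import *
ft=lambda x,y:((x-399+.5)/5.7-.5+215,(y+.5)/5.7-.5+185)
fs=lambda x,y:((x+.5)/5.7-.5+225,(y+.5)/5.7-.5+205)
C=np.array([onplane("top",ft(*p),10) for p in((540,65),(730,150),(645,335),(457,250))])
print(C.round(1), "side",np.linalg.norm(np.diff(C,axis=0),axis=1),"ctr",C.mean(0))
for a,b in((0,1),(3,2)): d=C[a]-C[b]; print("yaw",np.degrees(np.arctan2(-d[0],d[1])))
for a,b in((0,3),(1,2)): d=C[a]-C[b]; print("yaw",np.degrees(np.arctan2(d[1],d[0])))
D=np.array([onplane("scene",fs(*p),10) for p in((35,270),(377,355),(140,456))]);print(D.round(1),"ctr scene",(D[0]+D[1])/2)
print("rim tri",tri(fs(198,220),ft(587,195)))
for z in(70,76,82): print(z,onplane("scene",fs(198,220),z),onplane("top",ft(587,195),z))
print("nipple",onplane("top",ft(647,75),16),"screws",[onplane("top",ft(*p),10).round(1) for p in((549,89),(702,157),(632,307),(481,242))])
print("adapter",tri((374.06,166.09),(385.34,238.56)))
```

```text
[[618.7 184.4  10. ]
 [569.4  75.9  10. ]
 [464.6 124.1  10. ]
 [513.2 230.9  10. ]] side [119.17850614 115.36045236 117.29520297] ctr [541.48815837 153.85205751  10.        ]
yaw -24.39306086587798
yaw -24.46282297341185
yaw -23.78323546690623
yaw -24.719397612423503
[[615.3 188.9  10. ]
 [462.1 128.3  10. ]
 [508.1 236.   10. ]] ctr scene [538.69513396 158.59225392  10.        ]
rim tri (array([542.21435617, 152.38701615,  66.50283448]), array([0.57912694, 0.05229742]), array([-0.28717002, -0.37612127]))
70 [541.42423485 155.2645452   70.        ] [540.85273887 151.13454611  70.        ]
76 [537.92083502 158.85209113  76.        ] [540.52506534 150.51953216  76.        ]
82 [534.41743518 162.43963707  82.        ] [540.19739182 149.90451821  82.        ]
nipple [611.98553789 122.83182312  16.        ] screws [array([604.8, 179.2,  10. ]), array([565.5,  91.9,  10. ]), array([480.5, 131.5,  10. ]), array([517.7, 217.3,  10. ])]
adapter (array([ 478.02590944, -275.37265637,   61.84798383]), array([ 0.03007825, -0.00165051]), array([-0.01699456, -0.02255308]))
```

```bash
cat >> h.py <<'E'
from scipy.spatial.transform import Rotation as Ro
def q(yawdeg): return (Ro.from_euler('z',yawdeg,degrees=True)*Ro.from_euler('x',180,degrees=True)).as_quat()
def rd():
    s=bot.read_state(); return s['t'],s['tcp_pos'].round(2),s['contact_force'].round(2),round(s['width'],2),round(s['finger_force'],1)
E
python3 - <<'E'
from h import *
a=[478,-274.3]
for y in(90,-90): print(y,bot.solve_ik([*a,51],q(y)))
for y in(65.6,-114.4,155.6,-24.4): print(y,bot.solve_ik([541,153,200],q(y)))
y=min((90,-90),key=lambda y:abs(bot.solve_ik([*a,51],q(y))[5]))
bot.move_ptp([*a,190],q(y)); bot.line_to([*a,51],100); print(rd())
bot.move_gripper(15,20); print(rd())
bot.line_to([*a,220],120); print(rd())
save("pics/s1.png",bot.camera("scene"))
E
```

```text
90 [-0.16550704  0.33690063 -0.47862066  0.         -0.75527504 -2.97608562]
-90 [-0.16550704  0.33690063 -0.47862066  0.         -0.75527504  0.16550704]
65.6 [ 0.62375037  0.19361328 -0.27919587  0.         -1.09798718  2.09198194]
-114.4 [ 0.62375037  0.19361328 -0.27919587  0.         -1.09798718 -1.04961071]
155.6 [ 6.23750372e-01  1.93613282e-01 -2.79195867e-01 -4.44089210e-16
 -1.09798718e+00 -2.62040704e+00]
-24.4 [ 6.23750372e-01  1.93613282e-01 -2.79195867e-01  4.44089210e-16
 -1.09798718e+00  5.21185618e-01]
(3.425, array([ 478.43, -274.4 ,   51.58]), array([0.31, 0.29, 0.71]), 87.99, 0.0)
(4.425, array([ 477.94, -274.3 ,   50.98]), array([-0.87, -0.37,  0.2 ]), 25.37, 20.0)
(5.9833, array([ 477.56, -274.16,  219.17]), array([-0.2 ,  0.25, -1.93]), 25.61, 20.0)
```

Run:
```python
from h import *
bot.move_ptp([541,153,225],q(-114.4)); bot.line_to([541,153,147],100); bot.pause(.3); print(rd())
S=bot.camera("scene");T=bot.camera("top");save("pics/s2.png",S);save("pics/t2.png",T)
S0=cv2.cvtColor(cv2.imread("pics/scene0.png"),cv2.COLOR_BGR2RGB)
save("pics/c2.png",np.hstack([crop(S,225,195,70,75,5.7)[:427,:399],crop(T,215,185,70,75,5.7)[:427,:399]]))
```

```text
(8.8583, array([541.16, 153.13, 147.45]), array([-0.29,  0.23, -1.4 ]), 25.36, 20.0)
```

View pics/c2.png

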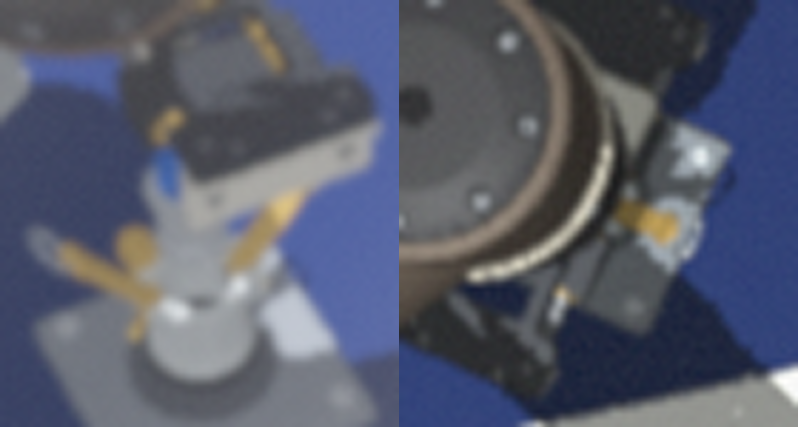

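The scene crop shows the tail (centre about x=196) just above the mouth (about x=201), roughly 1–2 mm too far left. I'll measure both outlines by row profile.

Run:
```python
from h import *
S0=cv2.imread("pics/scene0.png");S=cv2.imread("pics/s2.png")
g=lambda I:cv2.cvtColor(I,cv2.COLOR_BGR2HSV)[:,:,1].astype(int)
v=lambda I:cv2.cvtColor(I,cv2.COLOR_BGR2GRAY).astype(int)
for r in(234,236,238,240): print("tail",r,v(S)[r,248:274])
for r in(246,248,250,252,254,256): print("body0",r,v(S0)[r,244:278])
for r in(236,238,240,242,244): print("rim0",r,v(S0)[r,244:278])
for z in(104,110,120): print(z,proj("scene",[541.16,153.13,z]))
for z in(60,70,76): print(z,proj("scene",[541.16,153.13,z]),proj("top",[541.16,153.13,z]))
T0=cv2.imread("pics/top0.png")
for r in range(208,231): print("top0",r,v(T0)[r,234:263])
```

```text
tail 234 [ 97  96  93  96 116 133 143 145 146 150 158 163 162 158 153 147 137 124
 114 113 120 132 139 141 146 154]
tail 236 [132 131 126 125 131 141 144 144 146 147 148 149 148 147 146 143 141 138
 139 137 137 139 141 142 141 133]
tail 238 [137 136 135 136 138 143 147 150 151 154 155 154 152 150 149 149 149 149
 146 143 142 144 147 154 157 143]
tail 240 [136 138 141 143 149 150 151 151 152 155 153 153 155 156 154 153 152 147
 143 143 145 149 160 176 184 170]
body0 246 [126 136 139 137 138 142 149 160 166 163 153 146 144 143 143 138 132 131
 134 140 156 177 184 173 157 145 137 127 112 109 119 132 136 125]
body0 248 [145 146 147 142 134 130 143 165 185 190 182 168 161 151 143 141 143 152
 161 174 177 173 160 144 127 108 105 119 135 143 149 150 150 148]
body0 250 [148 148 149 145 139 133 143 162 175 173 165 162 168 172 173 174 175 175
 170 163 153 144 139 131 121 113 115 129 143 150 151 152 153 152]
body0 252 [148 149 148 147 142 131 116 123 139 144 140 137 138 141 143 145 147 147
 143 141 141 141 140 140 141 136 121 118 130 145 150 153 153 152]
body0 254 [146 140 126 116 111 100  96 1
[... 3514 characters left out ...]
12 203 202 214
 201 177 131 118 129 145 146 144 140 147 159]
top0 226 [162 163 161 163 162 159 140 120 113 115 124 147 194 204 203 189 158 141
 135 134 116 112 130 154 158 148 146 154 167]
top0 227 [163 161 163 163 163 163 154 136 124 114 108 111 128 129 128 123 105 104
 107 112 117 129 152 161 161 157 153 160 165]
top0 228 [162 164 163 165 166 165 164 158 148 137 126 115 108 105 101 107 103 109
 119 125 137 152 160 162 164 162 160 156 156]
top0 229 [164 162 163 166 166 165 168 166 162 158 147 139 128 123 119 121 125 128
 142 155 158 163 163 165 161 163 163 162 153]
top0 230 [164 164 164 164 165 167 166 167 167 165 164 162 158 145 141 147 155 159
 161 164 164 162 164 163 165 163 165 166 159]
```

Scene and top both agree with about (540.5,152.5) to within the chamfer's 4 mm capture. I'll lower gently on force.

```bash
cat >> h.py <<'E'
def down(x,y,z0,z1,step,vel,lim,base):
    "step down until the upward force exceeds lim or the side force 8 N"
    z=z0; log=[]
    while z>z1:
        z-=step; bot.line_to([x,y,z],vel)
        s=bot.read_state(); f=s['contact_force']-base; log.append((round(z,1),*f.round(1)))
        if f[2]>lim or np.hypot(f[0],f[1])>8: break
    return z,log
E
python3 - <<'E'
from h import *
x,y=540.5,152.5
bot.line_to([x,y,140],60); bot.pause(.2)
b=np.mean([bot.read_state()['contact_force'] for _ in range(3)],0)
z,l=down(x,y,140,80,1,25,5,b)
print(z,l[::4],l[-6:]); print(rd(),b)
E
```

```text
88 [(139, np.float64(0.5), np.float64(-0.6), np.float64(0.4)), (135, np.float64(0.6), np.float64(-0.7), np.float64(0.5)), (131, np.float64(-0.8), np.float64(0.6), np.float64(-0.5)), (127, np.float64(-0.7), np.float64(0.8), np.float64(0.5)), (123, np.float64(-0.7), np.float64(-0.4), np.float64(0.2)), (119, np.float64(-0.1), np.float64(0.5), np.float64(0.5)), (115, np.float64(0.5), np.float64(-0.5), np.float64(0.0)), (111, np.float64(0.1), np.float64(0.2), np.float64(-0.6)), (107, np.float64(-0.6), np.float64(0.4), np.float64(-0.2)), (103, np.float64(0.2), np.float64(-0.2), np.float64(0.9)), (99, np.float64(0.1), np.float64(0.9), np.float64(1.0)), (95, np.float64(-0.5), np.float64(-0.4), np.float64(-0.1)), (91, np.float64(0.9), np.float64(0.3), np.float64(-0.5))] [(93, np.float64(0.1), np.float64(1.0), np.float64(0.7)), (92, np.float64(-0.0), np.float64(0.3), np.float64(-0.3)), (91, np.float64(0.9), np.float64(0.3), np.float64(-0.5)), (90, np.float64(0.4), np.float64(0.7), np.float64(-0.3)), (89, np.float64(-0.9), np.float64(0.2), np.float64(3.3)), (88, np.float64(-1.2), np.float64(-0.3), np.float64(5.9))]
(22.425, array([540.63, 152.54,  88.29]), array([-0.95, -0.54,  3.92]), 25.89, 20.0) [ 0.28141164 -0.27267311 -2.00040055]
```

The plug slid straight in. At 38 mm underside height the force rose about 2.6 N/mm, which is the gasket, so the rim is near 71.5 mm. I'll release, lift and turn the gripper, then look.

Run:
```python
from h import *
bot.pause(.2); bot.move_gripper(88); print(rd())
bot.line_to([540.5,152.5,150],120); S=bot.camera("scene")
bot.move_ptp([540.5,152.5,140],q(-24.4)); bot.pause(.1); print(rd())
S2=bot.camera("scene")
save("pics/c3.png",np.hstack([crop(S,225,195,70,75,5.7)[:427,:399],crop(S2,225,195,70,75,5.7)[:427,:399]]))
```

```text
(23.75, array([540.5 , 152.51,  88.01]), array([ 0.06, -0.16, -0.43]), 87.71, 0.0)
(25.9667, array([540.46, 152.46, 139.86]), array([ 0.19, -0.33, -0.26]), 87.98, 0.0)
```

View pics/c3.png

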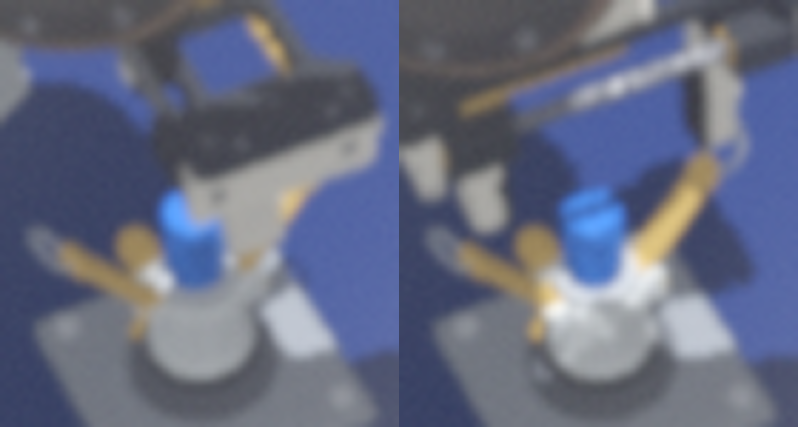

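The plug stands upright in the mouth with its knob at crop (593,235), and both arms are still raised under the fingers. Now I'll press, guided by force.

Run:
```python
from h import *
x,y=540.5,152.5
b=np.mean([bot.read_state()['contact_force'] for _ in range(3)],0)
bot.line_to([x,y,130],60)
z,l=down(x,y,130,79.1,1.5,40,13,b)
print(z,[(i[0],float(i[3])) for i in l]); 
if z<80:
    z,l=down(x,y,z,67,.3,20,12.5,b); print(z,[(i[0],float(i[3])) for i in l])
print(rd())
```

```text
79.0 [(128.5, 0.6), (127.0, 2.0), (125.5, 2.1), (124.0, 1.4), (122.5, 1.7), (121.0, 2.2), (119.5, 4.9), (118.0, 7.8), (116.5, 1.8), (115.0, 3.5), (113.5, 2.7), (112.0, 2.4), (110.5, 2.3), (109.0, 3.0), (107.5, 3.2), (106.0, 3.2), (104.5, 3.4), (103.0, 3.0), (101.5, 3.7), (100.0, 4.0), (98.5, 3.4), (97.0, 4.0), (95.5, 3.6), (94.0, 4.1), (92.5, 4.2), (91.0, 3.8), (89.5, 3.4), (88.0, 4.1), (86.5, 3.9), (85.0, 3.2), (83.5, 3.8), (82.0, 3.8), (80.5, 3.7), (79.0, 4.1)]
70.30000000000008 [(78.7, 5.3), (78.4, 5.2), (78.1, 6.3), (77.8, 5.3), (77.5, 5.6), (77.2, 5.6), (76.9, 5.2), (76.6, 4.9), (76.3, 6.0), (76.0, 5.6), (75.7, 5.2), (75.4, 5.9), (75.1, 5.6), (74.8, 6.4), (74.5, 6.6), (74.2, 6.2), (73.9, 5.1), (73.6, 6.9), (73.3, 6.7), (73.0, 8.0), (72.7, 8.2), (72.4, 7.4), (72.1, 8.2), (71.8, 8.7), (71.5, 9.4), (71.2, 9.9), (70.9, 9.8), (70.6, 10.5), (70.3, 12.8)]
(42.0833, array([541.  , 153.01,  71.19]), array([-2.4 ,  2.15, 11.64]), 87.5, 5.4)
```

Run:
```python
from h import *
x,y=540.5,152.5
b=np.array([0.19,-.33,-.26])
z,l=down(x,y,70.3,68,.2,20,16,b); print(z,[(round(i[0],1),float(i[3])) for i in l]); bot.pause(.2); print(rd())
bot.line_to([x,y,74],40); print(rd())
bot.line_to([x,y,150],150); S=bot.camera("scene")
bot.line_to([x,y,260],200); S2=bot.camera("scene"); print(rd())
save("pics/c4.png",np.hstack([crop(S,225,195,70,75,5.7)[:427,:399],crop(S2,225,195,70,75,5.7)[:427,:399]]))
```

```text
69.29999999999998 [(70.1, 11.4), (69.9, 13.3), (69.7, 13.6), (69.5, 15.3), (69.3, 16.3)]
(43.5333, array([541.01, 153.03,  70.68]), array([-3.85,  1.78, 16.41]), 87.65, 7.9)
(43.8, array([539.79, 152.13,  73.44]), array([ 0.22, -0.04, -0.31]), 87.72, 0.0)
(45.2583, array([539.72, 152.21, 258.33]), array([-0.54,  0.12,  0.35]), 87.82, 0.0)
```

View pics/c4.png

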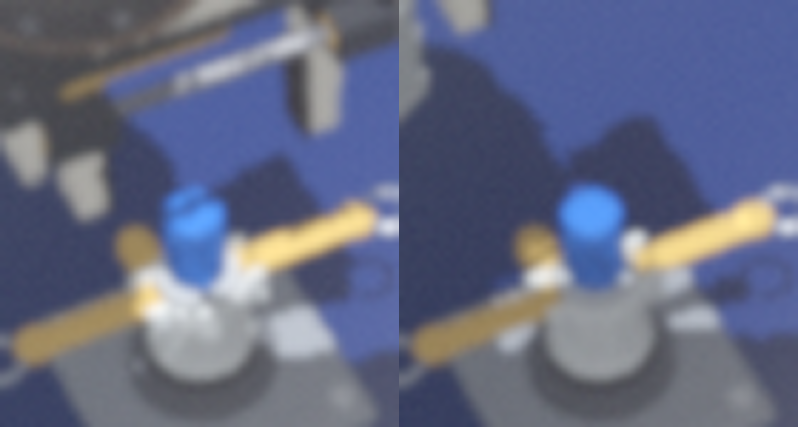

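Run:
```python
from h import *
S=cv2.cvtColor(bot.camera("scene"),cv2.COLOR_RGB2BGR)
h=cv2.cvtColor(S,cv2.COLOR_BGR2HSV); m=cv2.inRange(h,(12,60,60),(30,255,255))
k,l,st,c=cv2.connectedComponentsWithStats(m)
for i in range(1,k):
    x,y=c[i]
    if 215<x<305 and 205<y<275 and st[i][4]>8: print(st[i],c[i].round(2))
u=np.array([.413,.911,0]); o=np.array([540.5,152.5,0])
for s in(1,-1):
    for th in(0,.04,.1): 
        P=o+s*u*(22+np.cos(th)*65)+[0,0,66.6+65*np.sin(th)]; print(s,th,proj("scene",P).round(2), proj("scene",o+s*u*(22+np.cos(th)*40)+[0,0,67+40*np.sin(th)]).round(2))
```

```text
[267 231  23  11 133] [278.31 236.11]
[246 235   7   7  36] [248.5  237.94]
[228 246  25  13 118] [238.76 251.85]
1 0 [228.36 255.81] [237.68 252.14]
1 0.04 [228.29 255.15] [237.64 251.73]
1 0.1 [228.25 254.12] [237.63 251.1 ]
-1 0 [291.23 231.78] [282.48 235.02]
-1 0.04 [291.21 231.12] [282.46 234.61]
-1 0.1 [291.11 230.15] [282.39 234.02]
```

```bash
python3 -c "
from plant import bot
print(bot.close_job())"
```

```text
the job is handed in; nothing more can be done
None
```

I handed the job in at about 45 s of the 58 s limit, and no verdict came back: the plug slid onto its gasket with both arms raised, and one straddling press then brought both cam arms down together. The last image shows both level to within about 0.03 rad, and my peak measured press was 16.4 N.

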